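# Lay the instrument case down against the bench stop

### The job

Lay the aluminium instrument case down on its rubber feet so that a board can be slid into it: with the fingertips tip it over to the side its feet are on, so that its open mouth ends up facing away from the bench stop, and let it down gently all the way instead of letting it drop. Then push it back along the bench until its closed end sits flush and square against the bench stop. Never grip or lift the case, leave the solder spool, flux pot, cleaner tin and screwdriver where they are, and finish clear of everything.

Things in the scene. Friction and masses are not known exactly. Their poses are not given: they have to be found in the camera images.
- case: Aluminium instrument case: box tube 160 mm long (z), 64 thick (x), 130 wide (y), walls 3, 0.64 to 1 kg, dark finned flanks, black rubber feet on the -x side. Stands loose on its closed end, about 5 to 45 mm from the stop, feet side facing away from the stop. Origin: centre of the closed end's outer face; z to the mouth, x from feet side to vented cover. Lying as wanted: x up, origin 36 mm high.
- case_mouth (a point): Centre of the open mouth, 160 mm along the case's z from its origin. The opening is 58 mm (x) by 124 mm (y) and free to within 40 mm of the closed end, where a copper-coloured transformer is fixed.
- case_heel (a point): Middle of the closed end's edge on the feet side (case x -32, z 0): the edge the case tips about. Past a lean of about 29 degrees the case falls by itself. The four feet (16 mm across, 4 mm high) sit 22 and 138 mm from the closed end, at case y +-48.
- stop: Bench stop: aluminium angle fixed to the bench left of the case, 240 mm long (y), 40 mm high, 5 mm thick, its 50 mm foot with two black thumbscrews pointing away from the case (+x). Origin: at bench level, in the middle of the upright working face, which looks along its own -x to the case: to the robot's right, within about 20 degrees.
- spool: Solder spool with yellow flanges, standing, 64 mm across, 56 mm high; origin at the centre of its underside. Leave alone.
- flux: Small amber flux pot with a red cap, 50 mm across, 46 mm high; origin at the centre of its underside. Leave alone.
- tin: Dark tip-cleaner tin filled with brass wool, 60 mm across, 53 mm high; origin at the centre of its underside. Leave alone.
- driver: Red-handled screwdriver lying on the bench, 180 mm long along its x; origin under its middle. Leave alone.

How it is judged:
By the outcome, as a careful person would: the job done as asked, in the order asked, and still so for the second after the job is handed in, with the robot touching nothing.
It also fails if it takes over 58 s, if anything falls off the work surface, if the arm or the gripper's body presses on something with over 40 N, if the wrist force passes 120 N, or if a joint passes its speed limit or range.

### The arm

A 6-joint arm with a two-finger parallel gripper is mounted at the origin on the work surface. World frame = base frame: x ahead of the robot, y to its left, z up, the work surface at z = 0. Lengths are in m, angles in rad, forces in N, time in s.
With the tool pointing down it reaches from about 0.375 to 0.75 m from the base axis. Payload 9 kg.
Tool frame: the origin (TCP) lies midway between the tips of the shut fingers; the grasp point (between the pads) lies r.tcp_to_grasp behind it (r.tcp_to_grasp is the distance from the TCP to the grasp point, in m); z points along the fingers, y is the line along which they close (so a half turn about z gives the same grasp; the last joint's range is limited). The gripper opens to 85 mm and grips with 20 to 120 N. Pads are 22 mm wide; open, the fingers measure 114 mm over their backs; the gripper's body (76 mm by 85 mm) begins 54 mm behind the grasp point. The pads swing forward as they close: fully open they stand 13 mm farther back than shut.
Start: joints at [-1.357, 0.104, 0.097, 1.564, 0, 1.353], TCP at [0.251, -0.545, 0.231] pointing down, gripper open.
Joint ranges: [-2.99, 2.99], [-0.84, 1.86], [-1.1, 1.16], [-1.84, 2.11], [-1.51, 1.56], [-3.14, 3.14]. Speed limits (rad/s): [2.22, 2.22, 2.57, 3.14, 3.14, 3.14].

### API

Orientations are given as a unit quaternion [x, y, z, w].
In Python, from station import r, optics, job, models gives the robot as it stands. The module is installed in compiled form; this text tells all that it offers.
- The arm moves only by the tool jog_arm, never from a script. Its argument "moves" is a list of rows, each a list of 3 entries, a list of its own where there are three numbers: the shift along the tool's x, y, z in m, then the turn, a rotation vector about the tool's x, y, z in rad, then the finger opening in m, from 0 to 0.0854. In form: [[[dx, dy, dz], [ax, ay, az], hand], ...]. A call has 1 to 12 rows; each row is the pose to reach, as a shift and turn from the pose commanded when the call began, along the tool's axes at that moment; what a row does not reach only later rows make up. A row lasts 1/10 s, in which the tool goes at most 50 mm and 8.59 degrees, less where a joint would pass 70% of its speed; a pose out of reach is approached as far as the arm can. A call with a gripper value outside its range is refused whole. The fingers move at their own pace and stop on an object; "grip_force" is the grip in N (left out, the last holds). Time passes only in rows, so rows that repeat a pose let the fingers close. It gives the time, the measured TCP pose, the force, the opening and the grip force at its end, in the units of the state.
- r.get_obs(): the state, without advancing time (a new reading comes with each control period).
- optics.camera(name): name is "scene" or "side" or "wrist"; returns a dict with "img" (420x560x3 uint8, red, green, blue), "z_map" (420x560 float32, m along the optical axis (not along the pixel's ray), 0 where there is no reading), "fx", "fy", "cx", "cy" (pixels), "extrinsics" (4x4, takes a point from world to camera coordinates). Camera axes: x right, y up, looking along -z (the intrinsics and any distortion apply to the point x, -y, -z); pixel columns grow to the right and rows downward; lengths in m; the calibration is good to about 2 mm. A picture is of the moment at which its call begins.
- job.job_done(): hands the job in; it is judged then, once.
Trained networks look in the newest picture that a camera, given by its name, has taken for a name from the list of things; names that differ only in an ending like _2 or _b are one class to them, and where a whole thing is asked for, a point or a joint stands for the part that bears it (a point fixed in the world has none). Each returns a list of dicts, best first, with "p" (0 to 1); they miss things now and then, are a little off and sometimes report something else, mostly with a low value. They report only what shows in the picture. A call takes as long as a camera call.
- models.cut_out(camera, name): "region" (420x560 bool, what is visible of it) and "centre" ([row, column] in pixels, amid what is visible of it).
The state is a dict: "clock": time; "qpos": joint angles; "joint_vel": joint speeds; "tau": joint torques, N m; "position": TCP position; "orientation": TCP orientation; "ft_force": force on the tool from outside, world axes, zero at the start; "torque": the same for the moment, N m; "width": finger opening in m; "finger_force": force on a finger pad.
Only numpy, scipy, OpenCV 4.12 (cv2) and the standard library are available. Lean on these libraries where they do the work, as an engineer would, in place of code of your own. Each camera call takes 0.05 s, during which the arm holds its last target. There are 200 camera calls.

## Working session

There is one attempt and no reset: what is moved stays moved. The work goes in short steps, Python scripts to look and compute and a tool call to move; the robot and the scene stay as the last step left them, time stands still between calls to the robot, and variables do not carry over. Pictures are saved under pics/ and viewed, at most 10 in all, crops included, and the job is handed in when it is done.

Besides the shell and the picture viewer there is one more tool, called after "Call:" as name(argument=value, ...) on one line, values as JSON. jog_arm: Moves the arm, as the interface text tells. Its arguments: {"type":"object","properties":{"moves":{"type":"array","items":{"type":"array"}},"grip_force":{"type":"number"}},"required":["moves"]}

```bash
mkdir -p pics
cat > h.py <<'E'
from station import r, optics, job, models
import numpy as np, cv2
from scipy.spatial.transform import Rotation as R
def cam(n):
    d=optics.camera(n); return d
def cloud(d):
    z=d["z_map"]; v,u=np.mgrid[0:z.shape[0],0:z.shape[1]]
    p=np.stack([(u-d["cx"])/d["fx"]*z,-(v-d["cy"])/d["fy"]*z,-z,np.ones_like(z)],-1)
    return (p@np.linalg.inv(d["extrinsics"]).T)[...,:3], z>0
def save(d,n): cv2.imwrite(f"pics/{n}.png",d["img"][...,::-1])
E
python3 - <<'E'
from h import *
o=r.get_obs(); print({k:np.round(v,3) for k,v in o.items()}, r.tcp_to_grasp)
im=[]
for c in ["scene","side"]:
    d=cam(c); P,ok=cloud(d); im.append(d["img"])
    save(d,c+"0")
    print(c,np.round(np.linalg.inv(d["extrinsics"])[:3],2).tolist())
    for n in ["case","stop","spool","flux","tin","driver"]:
        for q in models.cut_out(c,n)[:2]:
            m=q["region"]&ok
            if m.sum()<10: continue
            p=P[m]; print(c,n,round(q["p"],2),np.round(q["centre"]),m.sum(),np.round(np.percentile(p,[2,50,98],axis=0),3).tolist())
E
```

```text
{'clock': np.float64(0.0), 'qpos': array([-1.357,  0.105,  0.096,  1.564,  0.   ,  1.353]), 'joint_vel': array([-0.   , -0.001, -0.   ,  0.001, -0.003, -0.001]), 'tau': array([-2.0000e-03, -5.5694e+01,  5.0364e+01,  1.7000e-02, -0.0000e+00,
       -0.0000e+00]), 'position': array([ 0.251, -0.545,  0.231]), 'orientation': array([ 0.977,  0.214,  0.   , -0.001]), 'ft_force': array([-0.443, -0.296,  0.058]), 'torque': array([-0.026, -0.014, -0.018]), 'finger_force': np.float64(0.0), 'width': np.float64(0.085)} 0.0187
scene [[-0.16, -0.56, 0.81, 1.43], [0.99, -0.11, 0.12, 0.26], [0.02, 0.82, 0.57, 0.69]]
scene case 0.56 [219. 307.] 4277 [[0.522, 0.126, 0.001], [0.643, 0.18, 0.103], [0.662, 0.226, 0.16]]
scene stop 0.93 [249. 342.] 1483 [[0.46, 0.226, 0.001], [0.592, 0.261, 0.005], [0.674, 0.302, 0.04]]
scene spool 0.69 [215. 368.] 873 [[0.456, 0.272, -0.0], [0.499, 0.299, 0.039], [0.515, 0.327, 0.057]]
scene flux 0.8 [250. 397.] 629 [[0.571, 0.349, 0.0], [0.607, 0.369, 0.042], [0.618, 0.392, 0.047]]
scene flux 0.6 [215. 304.] 4150 [[0.523, 0.128, 0.006], [0.643, 0.18, 0.104], [0.662, 0.2
[... 410 characters left out ...]
stop 0.56 [304. 285.] 3255 [[0.442, 0.204, 0.002], [0.558, 0.247, 0.007], [0.662, 0.302, 0.041]]
side spool 0.67 [339. 242.] 634 [[0.567, 0.352, 0.006], [0.587, 0.378, 0.045], [0.611, 0.396, 0.049]]
side spool 0.6 [338. 307.] 1218 [[0.452, 0.275, 0.004], [0.478, 0.311, 0.055], [0.51, 0.333, 0.059]]
side flux 0.9 [338. 239.] 644 [[0.567, 0.351, 0.005], [0.586, 0.378, 0.045], [0.612, 0.396, 0.049]]
side flux 0.35 [207. 239.] 393 [[0.768, 0.018, -0.0], [0.785, 0.074, 0.02], [0.814, 0.178, 0.027]]
side tin 0.57 [284. 194.] 837 [[0.705, 0.288, 0.004], [0.725, 0.321, 0.046], [0.758, 0.342, 0.053]]
side driver 0.81 [208. 241.] 403 [[0.766, 0.021, -0.001], [0.784, 0.08, 0.02], [0.807, 0.184, 0.027]]
```

View pics/scene0.png

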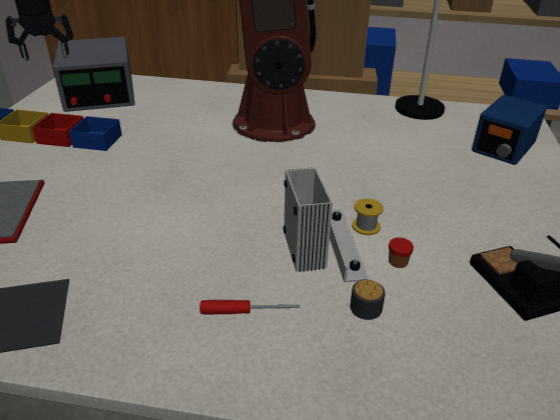

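Run:
```python
from h import *
A=[];S=[]
for c in ["scene","side"]:
    d=cam(c); P,ok=cloud(d)
    p=P[ok]
    t=p[(p[:,2]>.153)&(p[:,2]<.17)&(p[:,0]>.45)&(p[:,0]<.72)&(p[:,1]>.08)&(p[:,1]<.26)]
    (cx,cy),(w,h),a=cv2.minAreaRect(t[:,:2].astype(np.float32)); print(c,"rim",len(t),cx,cy,w,h,a,t[:,2].mean())
    s=p[(p[:,2]>.034)&(p[:,2]<.044)&(p[:,0]>.40)&(p[:,0]<.72)&(p[:,1]>.19)&(p[:,1]<.29)]
    A.append(t);S.append(s)
    for n in ["stop"]:
        q=models.cut_out(c,n)[0]; m=q["region"]&ok; s=P[m]; s=s[(s[:,2]>.036)]
        (cx,cy),(w,h),a=cv2.minAreaRect(s[:,:2].astype(np.float32)); print(c,"stop",len(s),cx,cy,w,h,a)
        # upright face: vertical pts
        k=cv2.fitLine(s[:,:2].astype(np.float32),cv2.DIST_HUBER,0,.01,.01).ravel(); print(k,np.degrees(np.arctan2(k[1],k[0])))
t=np.vstack(A);(cx,cy),(w,h),a=cv2.minAreaRect(t[:,:2].astype(np.float32)); print(cx,cy,w,h,a)
```

```text
scene rim 427 0.5909870862960815 0.17553046345710754 0.1369059681892395 0.0651128888130188 20.47779655456543 0.1575345576669409
scene stop 141 0.606759786605835 0.2330646812915802 0.15184873342514038 0.031036850064992905 16.737014770507812
[0.95612687 0.292953   0.6194332  0.24940589] 17.03483
side rim 606 0.5880982279777527 0.17800909280776978 0.13406772911548615 0.06941825896501541 20.35683822631836 0.1581357784909404
side stop 343 0.5468614101409912 0.26345786452293396 0.2364821583032608 0.07041958719491959 17.49124526977539
[0.9551828  0.2960166  0.51731366 0.22236773] 17.218506
0.5898087620735168 0.17804130911827087 0.13735677301883698 0.07064170390367508 20.477798461914062
```

View pics/side0.png

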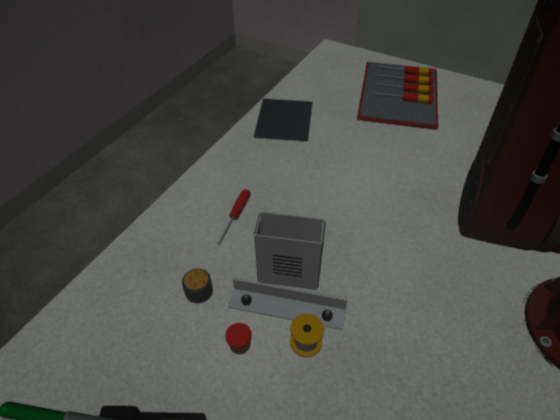

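The images show the case upright at about (219,307) in the scene view, with its mouth up and its feet on the -y side. The stop is behind it at (249,342), and the driver is clear at about (304,223). I'll put the slightly opened fingertips inside the mouth and rotate the tool together with the case about its heel.

```bash
cat >> h.py <<'E'
def toolrot(yaw_deg,tilt_deg):  # tool down, tool x at yaw, then tilt: tool z swings toward tool y
    return R.from_euler('z',yaw_deg,degrees=True)*R.from_euler('x',180,degrees=True)*R.from_euler('x',-tilt_deg,degrees=True)
def rows(targets,start=None):
    if start is None:
        o=r.get_obs(); start=(o["position"],R.from_quat(o["orientation"]))
    p0,R0=start
    for p,Rt in targets:
        print(np.round(R0.inv().apply(np.array(p)-p0),3).tolist(),np.round((R0.inv()*Rt).as_rotvec(),3).tolist())
E
python3 - <<'E'
from h import *
print(toolrot(24.7,0).as_quat())
T=toolrot(-159.5,0); print(T.as_matrix().round(2))
rows([([.42,-.18,.30],toolrot(113,0)),([.59,.177,.26],T)])
M=([.42,-.18,.30],toolrot(113,0))
rows([([.59,.177,.26],T)],M)
E
```

```text
[9.76859298e-01 2.13882938e-01 1.30965528e-17 5.98153806e-17]
[[-0.94 -0.35 -0.  ]
 [-0.35  0.94  0.  ]
 [ 0.    0.   -1.  ]]
[0.306, -0.261, -0.069] [0.0, 0.0, -1.54]
[0.61, -0.514, -0.029] [-0.0, 0.0, -3.068]
[0.262, 0.296, 0.04] [0.0, 0.0, -1.527]
```

Call:
jog_arm(moves=[[[0.02, -0.02, -0.03], [0, 0, -0.14], 0.021], [[0.05, -0.042, -0.05], [0, 0, -0.28], 0.021], [[0.08, -0.068, -0.069], [0, 0, -0.42], 0.021], [[0.107, -0.091, -0.069], [0, 0, -0.56], 0.021], [[0.133, -0.114, -0.069], [0, 0, -0.7], 0.021], [[0.16, -0.137, -0.069], [0, 0, -0.84], 0.021], [[0.187, -0.16, -0.069], [0, 0, -0.98], 0.021], [[0.213, -0.182, -0.069], [0, 0, -1.12], 0.021], [[0.24, -0.205, -0.069], [0, 0, -1.26], 0.021], [[0.267, -0.228, -0.069], [0, 0, -1.4], 0.021], [[0.29, -0.248, -0.069], [0, 0, -1.54], 0.021], [[0.306, -0.261, -0.069], [0, 0, -1.54], 0.021]])

```text
clock: 2.1
position: [0.4204, -0.178, 0.3006]
orientation: [0.55, 0.835, 0.0, 0.0]
ft_force: [0.1, -0.6, 0.8]
width: 0.0211
finger_force: 0.0
```

Call:
jog_arm(moves=[[[0.02, 0.02, 0], [0, 0, -0.14], 0.021], [[0.045, 0.05, 0], [0, 0, -0.28], 0.021], [[0.07, 0.08, 0], [0, 0, -0.42], 0.021], [[0.095, 0.107, 0], [0, 0, -0.56], 0.021], [[0.12, 0.135, 0], [0, 0, -0.7], 0.021], [[0.145, 0.164, 0], [0, 0, -0.84], 0.021], [[0.17, 0.192, 0], [0, 0, -0.98], 0.021], [[0.195, 0.22, 0], [0, 0, -1.12], 0.021], [[0.22, 0.248, 0.01], [0, 0, -1.26], 0.021], [[0.245, 0.277, 0.02], [0, 0, -1.4], 0.021], [[0.262, 0.296, 0.03], [0, 0, -1.527], 0.021], [[0.262, 0.296, 0.03], [0, 0, -1.527], 0.021]])

```text
clock: 3.3
position: [0.59, 0.1795, 0.2678]
orientation: [-0.181, 0.983, 0.0, -0.001]
ft_force: [0.2, -0.1, -0.2]
width: 0.0208
finger_force: 0.0
```

Run:
```python
from h import *
o=r.get_obs(); print({k:np.round(v,3) for k,v in o.items()})
d=cam("wrist"); save(d,"w1"); P,ok=cloud(d); p=P[ok]
print(np.round(np.linalg.inv(d["extrinsics"])[:3],2).tolist())
t=p[(p[:,2]>.150)&(p[:,2]<.17)&(p[:,0]>.5)&(p[:,0]<.7)&(p[:,1]>.1)&(p[:,1]<.25)]
if len(t): print(len(t),cv2.minAreaRect(t[:,:2].astype(np.float32)))
```

```text
{'clock': np.float64(3.3), 'qpos': array([ 0.083,  0.172,  0.238,  1.639,  0.   , -0.281]), 'joint_vel': array([-0.047, -0.049, -0.014,  0.031, -0.019,  0.09 ]), 'tau': array([  1.74 , -58.821,  51.669,  -0.547,   0.18 ,  -1.059]), 'position': array([0.59 , 0.18 , 0.268]), 'orientation': array([-0.181,  0.983,  0.   , -0.001]), 'ft_force': array([ 0.199, -0.099, -0.173]), 'torque': array([-0.052,  0.017,  0.017]), 'finger_force': np.float64(0.0), 'width': np.float64(0.021)}
[[-0.36, -0.9, -0.25, 0.52], [0.93, -0.34, -0.1, 0.15], [0.0, -0.27, 0.96, 0.41]]
2507 ((0.5903744101524353, 0.17583103477954865), (0.1337018758058548, 0.06418115645647049), 20.275190353393555)
```

View pics/w1.png

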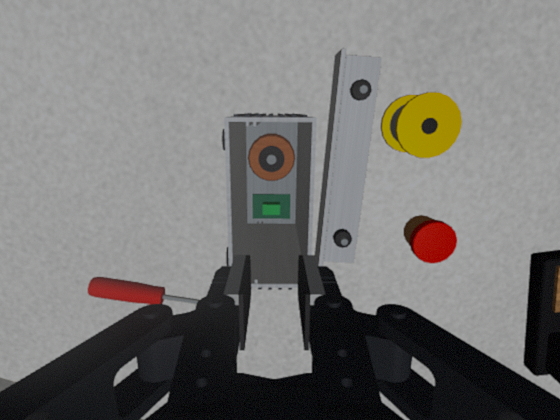

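The wrist view shows the mouth at columns 230–312, rows 118–285. The fingers hang at about (243,290) and (308,290), and the stop and the other objects are clear of them. Next I'll measure the finger profile to set the fit inside the mouth.

Run:
```python
from h import *
o=r.get_obs(); T=R.from_quat(o["orientation"])
for c in ["wrist","side","scene"]:
    d=cam(c); P,ok=cloud(d); q=T.inv().apply(P[ok]-o["position"])
    q=q[(abs(q[:,0])<.03)&(abs(q[:,1])<.09)&(q[:,2]>-.1)&(q[:,2]<.02)]
    for a in range(-90,10,10):
        s=q[(q[:,2]>a/1e3)&(q[:,2]<=(a+10)/1e3)]
        if len(s)>3: print(c,a,len(s),np.round(np.percentile(s[:,1],[2,98])*1e3,1),np.round(np.percentile(s[:,0],[2,98])*1e3,1))
```

```text
wrist -90 10656 [-55.4  56.5] [ 7.6 17.7]
wrist -80 13109 [-55.2  54.2] [-1.8 17.5]
wrist -70 7037 [-50.4  49.5] [-10.7  17.3]
wrist -60 9334 [-45.2  44.3] [-10.3  13. ]
wrist -50 2808 [-39.7  39.5] [-7.3 13.7]
wrist -40 1429 [-18.3  16.7] [-10.5  11.9]
wrist -30 1074 [-24.  23.] [-9.3 11.4]
wrist -20 906 [-24.   22.9] [-7.9 11.4]
wrist -10 476 [-22.7  21.5] [-9.8 11.3]
wrist 0 13 [-11.1  10.1] [-5.1 -1.6]
side -90 91 [15.8 62.9] [-14.4  18.3]
side -80 114 [ 9.3 57.3] [-14.2  18.6]
side -70 52 [-10.4  52.4] [-10.   18.5]
side -60 60 [-6.2 46.3] [-8.8 14.4]
side -50 8 [17.5 40.7] [ 2.2 14.1]
side -40 7 [-9.2 25.7] [-3.6 12.3]
side -30 59 [-11.2  25.6] [-7.9 12.5]
side -20 54 [-10.8  25.7] [-8.2 12.7]
side -10 29 [-11.5  23.3] [-8.2 12.6]
scene -90 301 [-60.8  57.1] [-17.8  -1.3]
scene -80 249 [-55.7  51.6] [-18.6  12.3]
scene -70 210 [-51.5  46.7] [-17.1  12.9]
scene -60 260 [-44.3  41.2] [-13.3  10.8]
scene -50 134 [-41.3  37.3] [-14.8   6.6]
scene -40 100 [-26.6  20.3] [-12.3   9.8]
scene -30 106 [-26.7  21.1] [-12.   9.]
scene -20 94 [-26.6  21.5] [-12.3   7.2]
scene -10 53 [-23.7  18.8] [-12.3   6.4]
```

```bash
cat > traj.py <<'E'
from h import *
C=np.array([.5904,.1765]); a=np.radians(20.3); x0=np.array([-np.sin(a),np.cos(a)]); H=C-.032*x0
def pose(th,d,xc,s=.025,lift=0):
    t=np.radians(th); A=.032+xc; h=.160-s
    u=A*np.cos(t)-h*np.sin(t); z=A*np.sin(t)+h*np.cos(t)+lift
    return np.r_[H+u*x0,z], toolrot(-159.7,th-d)
E
python3 - <<'E'
from traj import *
o=r.get_obs(); print(o["position"],o["ft_force"])
rows([(np.r_[C,.18],toolrot(-159.7,0)),pose(0,0,0)])
def sched(th): 
    d=np.interp(th,[45,90],[0,18]); xc=np.interp(th,[0,45,90],[0,0.0015,-.004]); return pose(th,d,xc)
for lo,hi in [(0,30),(30,60),(60,84)]:
    print(lo,hi); S=sched(lo); rows([sched(t) for t in np.linspace(lo,hi,13)[1:]],S)
E
```

```text
[0.59003263 0.17625375 0.2708914 ] [-0.13044501  0.43972728 -0.38302361]
[-0.0, 0.0, 0.091] [-0.0, 0.001, 0.001]
[-0.0, 0.0, 0.136] [-0.0, 0.001, 0.001]
0 30
[0.0, -0.006, -0.001] [-0.044, 0.0, 0.0]
[0.0, -0.012, -0.002] [-0.087, -0.0, -0.0]
[0.0, -0.018, -0.003] [-0.131, 0.0, 0.0]
[-0.0, -0.024, -0.004] [-0.175, 0.0, 0.0]
[-0.0, -0.03, -0.004] [-0.218, -0.0, -0.0]
[0.0, -0.036, -0.004] [-0.262, 0.0, -0.0]
[0.0, -0.042, -0.004] [-0.305, 0.0, -0.0]
[-0.0, -0.047, -0.003] [-0.349, 0.0, 0.0]
[-0.0, -0.053, -0.002] [-0.393, 0.0, 0.0]
[0.0, -0.059, -0.001] [-0.436, 0.0, 0.0]
[0.0, -0.065, 0.0] [-0.48, 0.0, -0.0]
[-0.0, -0.071, 0.002] [-0.524, 0.0, -0.0]
30 60
[-0.0, -0.006, -0.001] [-0.044, 0.0, -0.0]
[0.0, -0.012, -0.002] [-0.087, -0.0, -0.0]
[0.0, -0.018, -0.003] [-0.131, -0.0, -0.0]
[0.0, -0.024, -0.004] [-0.175, -0.0, -0.0]
[0.0, -0.03, -0.004] [-0.218, -0.0, -0.0]
[0.0, -0.036, -0.004] [-0.262, 0.0, 0.0]
[0.0, -0.042, -0.004] [-0.288, 0.0, -0.0]
[0.0, -0.048, -0.003] [-0.314, -0.0, 0.0]
[0.0, -0.055, -0.002] [-0.34, 0.0, -0.0]
[0.0, -0.061, -0.001] [-0.367, 0.0, -0.0]
[0.0, -0.067, 0.0] [-0.393, 0.0, 0.0]
[0.0, -0.073, 0.002] [-0.419, 0.0, -0.0]
60 84
[-0.0, -0.005, -0.0] [-0.021, 0.0, 0.0]
[-0.0, -0.01, -0.001] [-0.042, -0.0, 0.0]
[-0.0, -0.015, -0.001] [-0.063, 0.0, 0.0]
[-0.0, -0.02, -0.001] [-0.084, 0.0, 0.0]
[-0.0, -0.025, -0.001] [-0.105, 0.0, -0.0]
[-0.0, -0.03, -0.0] [-0.126, 0.0, 0.0]
[-0.0, -0.035, 0.0] [-0.147, -0.0, 0.0]
[-0.0, -0.04, 0.001] [-0.168, 0.0, 0.0]
[-0.0, -0.045, 0.002] [-0.188, 0.0, 0.0]
[-0.0, -0.05, 0.003] [-0.209, 0.0, 0.0]
[0.0, -0.055, 0.005] [-0.23, 0.0, 0.0]
[0.0, -0.06, 0.006] [-0.251, 0.0, 0.0]
```

Call:
jog_arm(moves=[[[0, 0, 0.03], [0, 0, 0], 0.023], [[0, 0, 0.06], [0, 0, 0], 0.023], [[0, 0, 0.08], [0, 0.001, 0.001], 0.023], [[0, 0, 0.09], [0, 0.001, 0.001], 0.023], [[0, 0, 0.1], [0, 0.001, 0.001], 0.023], [[0, 0, 0.11], [0, 0.001, 0.001], 0.023], [[0, 0, 0.12], [0, 0.001, 0.001], 0.023], [[0, 0, 0.128], [0, 0.001, 0.001], 0.023], [[0, 0, 0.134], [0, 0.001, 0.001], 0.023], [[0, 0, 0.136], [0, 0.001, 0.001], 0.023], [[0, 0, 0.136], [0, 0.001, 0.001], 0.023], [[0, 0, 0.136], [0, 0.001, 0.001], 0.023]])

```text
clock: 4.7
position: [0.5903, 0.177, 0.1347]
orientation: [-0.177, 0.984, -0.0, -0.0]
ft_force: [-0.1, -0.9, 0.7]
width: 0.0231
finger_force: 0.0
```

Call:
jog_arm(moves=[[[0, -0.003, -0.0005], [-0.022, 0, 0], 0.023], [[0, -0.006, -0.001], [-0.044, 0, 0], 0.023], [[0, -0.009, -0.0015], [-0.066, 0, 0], 0.023], [[0, -0.012, -0.002], [-0.087, 0, 0], 0.023], [[0, -0.015, -0.0025], [-0.109, 0, 0], 0.023], [[0, -0.018, -0.003], [-0.131, 0, 0], 0.023], [[0, -0.021, -0.0035], [-0.153, 0, 0], 0.023], [[0, -0.024, -0.004], [-0.175, 0, 0], 0.023], [[0, -0.027, -0.004], [-0.197, 0, 0], 0.023], [[0, -0.03, -0.004], [-0.218, 0, 0], 0.023], [[0, -0.033, -0.004], [-0.24, 0, 0], 0.023], [[0, -0.036, -0.004], [-0.262, 0, 0], 0.023]])

```text
clock: 5.9
position: [0.6027, 0.1429, 0.1383]
orientation: [-0.176, 0.976, 0.129, -0.024]
ft_force: [0.3, 1.0, 0.7]
width: 0.0231
finger_force: 0.3
```

Run:
```python
from traj import *
o=r.get_obs(); print(o["position"],o["ft_force"],pose(15,0,.0005)[0])
d=cam("scene"); save(d,"s2"); cv2.imwrite("pics/s2.png",cv2.resize(d["img"][120:320,180:420,::-1],None,fx=2.5,fy=2.5))
```

```text
[0.60268895 0.14290251 0.13828564] [0.25055824 1.03876659 0.69265119] [0.60273286 0.14315994 0.13881161]
```

View pics/s2.png

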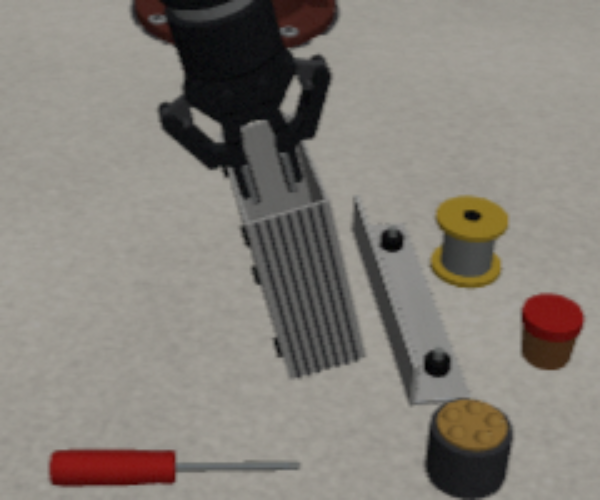

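The crop shows the case leaning on its heel edge (near (320,370)), with both fingers inside the mouth. It's tipping as planned, so I'll continue.

Call:
jog_arm(moves=[[[0, -0.003, -0.0005], [-0.022, 0, 0], 0.023], [[0, -0.006, -0.001], [-0.044, 0, 0], 0.023], [[0, -0.009, -0.0015], [-0.066, 0, 0], 0.023], [[0, -0.012, -0.002], [-0.087, 0, 0], 0.023], [[0, -0.015, -0.0025], [-0.109, 0, 0], 0.023], [[0, -0.018, -0.003], [-0.131, 0, 0], 0.023], [[0, -0.021, -0.0035], [-0.153, 0, 0], 0.023], [[0, -0.024, -0.004], [-0.175, 0, 0], 0.023], [[0, -0.027, -0.004], [-0.197, 0, 0], 0.023], [[0, -0.03, -0.004], [-0.218, 0, 0], 0.023], [[0, -0.033, -0.004], [-0.24, 0, 0], 0.023], [[0, -0.036, -0.004], [-0.262, 0, 0], 0.023]])

```text
clock: 7.15
position: [0.6152, 0.1094, 0.1327]
orientation: [-0.171, 0.95, 0.256, -0.047]
ft_force: [-0.2, -0.0, -0.3]
width: 0.023
finger_force: 0.0
```

Call:
jog_arm(moves=[[[0, -0.003, -0.0005], [-0.022, 0, 0], 0.023], [[0, -0.006, -0.001], [-0.044, 0, 0], 0.023], [[0, -0.009, -0.0015], [-0.066, 0, 0], 0.023], [[0, -0.012, -0.002], [-0.087, 0, 0], 0.023], [[0, -0.015, -0.0025], [-0.109, 0, 0], 0.023], [[0, -0.018, -0.003], [-0.131, 0, 0], 0.023], [[0, -0.021, -0.0035], [-0.153, 0, 0], 0.023], [[0, -0.024, -0.004], [-0.175, 0, 0], 0.023], [[0, -0.027, -0.004], [-0.197, 0, 0], 0.023], [[0, -0.03, -0.004], [-0.218, 0, 0], 0.023], [[0, -0.033, -0.004], [-0.24, 0, 0], 0.023], [[0, -0.036, -0.004], [-0.262, 0, 0], 0.023]])

```text
clock: 8.35
position: [0.6267, 0.0783, 0.1181]
orientation: [-0.163, 0.909, 0.378, -0.068]
ft_force: [0.2, -0.3, -0.5]
width: 0.0232
finger_force: 0.4
```

Run:
```python
from traj import *
o=r.get_obs(); print(o["position"],o["ft_force"],pose(45,0,.0015)[0],(toolrot(-159.7,45).inv()*R.from_quat(o["orientation"])).as_rotvec(True))
d=cam("scene"); P,ok=cloud(d)
cv2.imwrite("pics/s3.png",cv2.resize(d["img"][120:320,180:420,::-1],None,fx=2.5,fy=2.5))
def sched(th): 
    d=np.interp(th,[45,90],[0,18]); xc=np.interp(th,[0,45,90],[0,0.0015,-.004]); return pose(th,d,xc)
for lo,hi in [(45,60)]:
    print(lo,hi); S=sched(lo); rows([sched(t) for t in np.linspace(lo,hi,13)[1:]],S)
```

```text
[0.62672932 0.07829517 0.11814848] [ 0.21254583 -0.30073223 -0.53228618] [0.62640198 0.07917401 0.11914749] [-0.13086871  0.11579533 -0.03867114]
45 60
[-0.0, -0.003, -0.001] [-0.013, 0.0, 0.0]
[0.0, -0.006, -0.001] [-0.026, 0.0, 0.0]
[0.0, -0.009, -0.002] [-0.039, 0.0, -0.0]
[0.0, -0.013, -0.002] [-0.052, 0.0, -0.0]
[-0.0, -0.016, -0.003] [-0.065, -0.0, 0.0]
[0.0, -0.019, -0.003] [-0.079, 0.0, 0.0]
[0.0, -0.022, -0.003] [-0.092, -0.0, 0.0]
[-0.0, -0.025, -0.004] [-0.105, -0.0, -0.0]
[0.0, -0.028, -0.004] [-0.118, 0.0, 0.0]
[0.0, -0.032, -0.004] [-0.131, 0.0, 0.0]
[0.0, -0.035, -0.004] [-0.144, -0.0, -0.0]
[0.0, -0.038, -0.004] [-0.157, -0.0, -0.0]
```

View pics/s3.png

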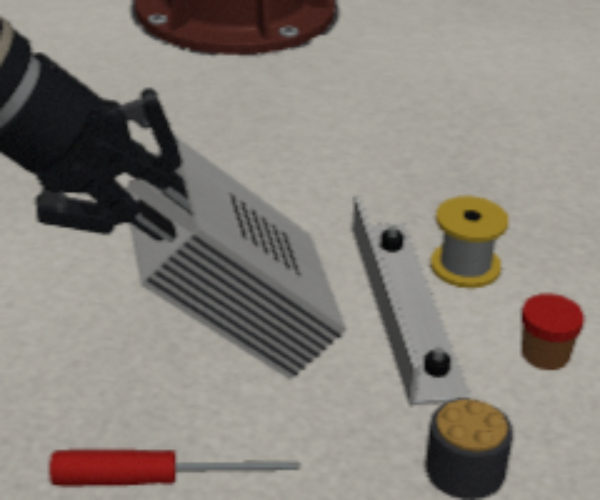

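The case leans at about 48°, held on the upper finger with the heel fixed near (295,375). I'll keep lowering it, with the tool lagging the case a little.

Call:
jog_arm(moves=[[[0, -0.003, -0.0005], [-0.013, 0, 0], 0.023], [[0, -0.006, -0.001], [-0.026, 0, 0], 0.023], [[0, -0.009, -0.0015], [-0.039, 0, 0], 0.023], [[0, -0.0125, -0.002], [-0.052, 0, 0], 0.022], [[0, -0.016, -0.0025], [-0.065, 0, 0], 0.022], [[0, -0.019, -0.003], [-0.079, 0, 0], 0.022], [[0, -0.022, -0.003], [-0.092, 0, 0], 0.022], [[0, -0.025, -0.0035], [-0.105, 0, 0], 0.021], [[0, -0.028, -0.004], [-0.118, 0, 0], 0.021], [[0, -0.0315, -0.004], [-0.131, 0, 0], 0.021], [[0, -0.035, -0.004], [-0.144, 0, 0], 0.021], [[0, -0.038, -0.004], [-0.157, 0, 0], 0.021]])

```text
clock: 9.6
position: [0.6371, 0.0504, 0.094]
orientation: [-0.157, 0.877, 0.447, -0.081]
ft_force: [1.1, -2.0, -0.6]
width: 0.021
finger_force: 0.6
```

Call:
jog_arm(moves=[[[0, -0.0025, 0], [-0.01, 0, 0], 0.021], [[0, -0.005, 0], [-0.021, 0, 0], 0.021], [[0, -0.0075, -0.0005], [-0.031, 0, 0], 0.021], [[0, -0.01, -0.001], [-0.042, 0, 0], 0.02], [[0, -0.0125, -0.001], [-0.052, 0, 0], 0.02], [[0, -0.015, -0.001], [-0.063, 0, 0], 0.02], [[0, -0.0175, -0.001], [-0.073, 0, 0], 0.02], [[0, -0.02, -0.001], [-0.084, 0, 0], 0.019], [[0, -0.0225, -0.001], [-0.094, 0, 0], 0.019], [[0, -0.025, -0.001], [-0.105, 0, 0], 0.019], [[0, -0.0275, -0.0005], [-0.115, 0, 0], 0.019], [[0, -0.03, 0], [-0.126, 0, 0], 0.019]])

```text
clock: 10.8
position: [0.6278, 0.044, 0.0604]
orientation: [-0.148, 0.854, 0.492, -0.079]
ft_force: [1.4, -4.5, 2.2]
width: 0.019
finger_force: 2.6
```

Run:
```python
from traj import *
def sched(th): 
    d=np.interp(th,[45,90],[0,18]); xc=np.interp(th,[0,45,90],[0,0.0015,-.004]); return pose(th,d,xc)
S=sched(72)
o=r.get_obs(); print(o["position"],o["ft_force"],S[0],(S[1].inv()*R.from_quat(o["orientation"])).as_rotvec(True))
d=cam("scene"); P,ok=cloud(d)
cv2.imwrite("pics/s4.png",cv2.resize(d["img"][120:320,180:420,::-1],None,fx=2.5,fy=2.5))
# cover plane tilt
p=P[ok]; t=np.radians(72); 
q=models.cut_out("scene","case")
m=q[0]["region"]&ok; p=P[m]; print(q[0]["p"],len(p))
for lo,hi in [(72,90)]:
    print(lo,hi); S=sched(lo); rows([sched(t) for t in np.linspace(lo,hi,13)[1:]],S)
```

```text
[0.62776855 0.04400225 0.06043285] [ 1.42818305 -4.45330677  2.23200624] [0.64280821 0.0348222  0.0704392 ] [ 1.38831055 -1.15019955 -0.00928371]Traceback (most recent call last):
  File "<stdin>", line 11, in <module>
IndexError: list index out of range
```

View pics/s4.png

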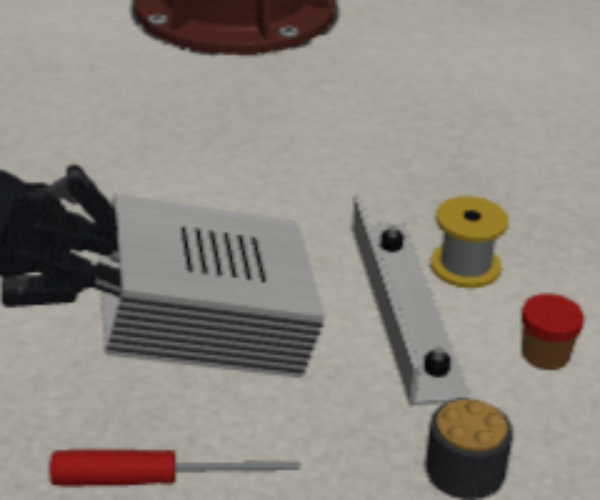

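```bash
cat > meas.py <<'E'
from h import *
def cover(c):
    d=cam(c); P,ok=cloud(d)
    w=ok&(P[...,0]>.48)&(P[...,0]<.76)&(P[...,1]>-.04)&(P[...,1]<.22)&(P[...,2]>.05)&(P[...,2]<.11)
    p=P[w]; 
    # ransac plane
    rng=np.random.default_rng(0); best=None
    for _ in range(300):
        a=p[rng.choice(len(p),3,False)]; n=np.cross(a[1]-a[0],a[2]-a[0]); 
        if np.linalg.norm(n)<1e-6: continue
        n/=np.linalg.norm(n)
        if abs(n[2])<.9: continue
        k=abs((p-a[0])@n)<.003
        if best is None or k.sum()>best.sum(): best=k
    s=p[best]; m=s.mean(0); n=np.linalg.svd(s-m)[2][2]; n*=np.sign(n[2])
    rect=cv2.minAreaRect(s[:,:2].astype(np.float32)); b=cv2.boxPoints(rect)
    print(c,len(s),"n",n.round(3),"z",np.percentile(s[:,2],[1,50,99]).round(3),"rect",[np.round(x,4) for x in rect]); print(b.round(3).tolist())
E
python3 - <<'E'
from meas import *
o=r.get_obs(); print(o["qpos"].round(3))
T=R.from_quat(o["orientation"]).as_matrix(); print(T.round(3))
cover("scene"); cover("side")
E
```

```text
[-0.454  1.121  0.777  2.111  0.657 -1.116]
[[-0.944 -0.173 -0.282]
 [-0.331  0.471  0.818]
 [-0.009  0.865 -0.502]]
scene 3070 n [-0.073  0.236  0.969] z [0.061 0.082 0.107] rect [array([0.6236, 0.0766]), array([0.1359, 0.2046]), np.float64(17.8259)]
[[0.527999997138977, 0.15299999713897705], [0.5899999737739563, -0.041999999433755875], [0.7200000286102295, 0.0], [0.6570000052452087, 0.19499999284744263]]
side 3721 n [-0.075  0.239  0.968] z [0.061 0.081 0.103] rect [array([0.6182, 0.0852]), array([0.1306, 0.1918]), np.float64(17.7063)]
[[0.5270000100135803, 0.15700000524520874], [0.5849999785423279, -0.026000000536441803], [0.7099999785423279, 0.014000000432133675], [0.6510000228881836, 0.19599999487400055]]
```

The case leans at about 76°. The arm hit its joint 4 limit and the finger links touch the rim, so I'll back the fingers out a bit and use less tool tilt for the rest of the lowering.

```bash
cat > traj2.py <<'E'
from h import *
a=np.radians(17.8); x0=np.array([-np.sin(a),np.cos(a)]); H=np.array([.597,.160])
def pose2(th,tilt,s,w,m=0):
    d=np.radians(th-tilt); xc=.029-m-(w/2*np.cos(d)+np.tan(d)*(s+w/2*np.sin(d)))
    t=np.radians(th); A=.032+xc; h=.160-s
    u=A*np.cos(t)-h*np.sin(t); z=A*np.sin(t)+h*np.cos(t)+.004*np.clip((th-80)/10,0,1)
    return np.r_[H+u*x0,z], toolrot(-162.2,tilt)
E
python3 - <<'E'
from traj2 import *
o=r.get_obs(); print(o["position"],o["ft_force"])
A=pose2(76,56,.020,.044); B=pose2(90,46,.010,.036); print(A[0],B[0])
rows([A])
F=lambda f:pose2(76+14*f,56-10*f,.02-.01*f,.044-.008*f)
rows([F(f) for f in np.linspace(0,1,13)[1:]],A)
E
```

```text
[0.62755338 0.04430663 0.06028632] [-0.55098949 -0.92692711 -0.1946273 ]
[0.63628462 0.03764274 0.06327745] [0.6428543  0.01718059 0.03032017]
[-0.006, -0.002, -0.009] [0.067, -0.018, 0.022]
[-0.0, -0.004, -0.0] [0.015, 0.0, -0.0]
[0.0, -0.007, -0.0] [0.029, 0.0, 0.0]
[-0.0, -0.011, -0.0] [0.044, 0.0, 0.0]
[0.0, -0.014, -0.0] [0.058, 0.0, -0.0]
[0.0, -0.017, -0.001] [0.073, 0.0, 0.0]
[0.0, -0.02, -0.001] [0.087, 0.0, 0.0]
[0.0, -0.024, -0.001] [0.102, -0.0, 0.0]
[-0.0, -0.027, -0.001] [0.116, 0.0, 0.0]
[0.0, -0.03, -0.0] [0.131, 0.0, 0.0]
[0.0, -0.033, -0.0] [0.145, 0.0, -0.0]
[0.0, -0.036, 0.0] [0.16, -0.0, 0.0]
[0.0, -0.039, 0.001] [0.175, 0.0, 0.0]
```

Call:
jog_arm(moves=[[[0, 0, -0.002], [0.01, 0, 0.004], 0.019], [[0, 0, -0.004], [0.02, -0.005, 0.008], 0.018], [[0, -0.001, -0.006], [0.035, -0.01, 0.012], 0.018], [[0, -0.001, -0.008], [0.05, -0.015, 0.016], 0.017], [[0, -0.002, -0.009], [0.067, -0.018, 0.02], 0.017], [[0, -0.002, -0.009], [0.067, -0.018, 0.022], 0.017], [[0, -0.002, -0.009], [0.067, -0.018, 0.022], 0.017]])

```text
clock: 11.7
position: [0.6308, 0.0358, 0.0638]
orientation: [-0.137, 0.873, 0.463, -0.072]
ft_force: [0.5, -1.7, -0.2]
width: 0.0171
finger_force: 0.7
```

Run:
```python
from traj2 import *
from meas import *
o=r.get_obs(); print(o["position"],o["ft_force"],o["qpos"].round(3))
T=R.from_quat(o["orientation"]); A=pose2(76,56,.020,.044); print((A[1].inv()*T).as_rotvec(True))
cover("scene"); cover("side");
```

```text
[0.63076797 0.03578478 0.06378256] [ 0.49917587 -1.72925274 -0.2238136 ] [-0.457  1.031  0.694  2.032  0.639 -1.045]
[ 0.06063379 -0.05601812 -0.03755202]
scene 3044 n [-0.07   0.235  0.969] z [0.061 0.082 0.105] rect [array([0.6225, 0.0812]), array([0.1354, 0.195 ]), np.float64(17.4987)]
[[0.5289999842643738, 0.15399999916553497], [0.5870000123977661, -0.03200000151991844], [0.7160000205039978, 0.008999999612569809], [0.6579999923706055, 0.19499999284744263]]
side 3692 n [-0.074  0.235  0.969] z [0.061 0.081 0.102] rect [array([0.618 , 0.0857]), array([0.1303, 0.1908]), np.float64(17.698)]
[[0.5270000100135803, 0.15700000524520874], [0.5849999785423279, -0.02500000037252903], [0.7089999914169312, 0.014999999664723873], [0.6510000228881836, 0.19599999487400055]]
```

Call:
jog_arm(moves=[[[0, -0.002, 0], [0.007, 0, 0], 0.017], [[0, -0.004, 0], [0.015, 0, 0], 0.016], [[0, -0.0055, 0], [0.022, 0, 0], 0.016], [[0, -0.007, 0], [0.029, 0, 0], 0.016], [[0, -0.009, 0], [0.036, 0, 0], 0.015], [[0, -0.011, 0], [0.044, 0, 0], 0.015], [[0, -0.0125, 0], [0.051, 0, 0], 0.015], [[0, -0.014, 0], [0.058, 0, 0], 0.014], [[0, -0.0155, 0], [0.065, 0, 0], 0.014], [[0, -0.017, -0.0005], [0.073, 0, 0], 0.014], [[0, -0.0185, -0.001], [0.08, 0, 0], 0.013], [[0, -0.02, -0.001], [0.087, 0, 0], 0.013]])

```text
clock: 13.0
position: [0.6343, 0.0245, 0.0471]
orientation: [-0.14, 0.892, 0.425, -0.066]
ft_force: [0.1, -1.1, -1.2]
width: 0.0129
finger_force: 0.8
```

Run:
```python
from traj2 import *
from meas import *
o=r.get_obs(); print(o["position"],o["ft_force"],o["qpos"].round(3))
T=R.from_quat(o["orientation"]); F=lambda f:pose2(76+14*f,56-10*f,.02-.01*f,.044-.008*f); A=F(.5); print(A[0],(A[1].inv()*T).as_rotvec(True))
cover("side")
```

```text
[0.63429623 0.02445086 0.04711604] [ 0.10924574 -1.05155717 -1.1933881 ] [-0.453  0.973  0.63   1.934  0.596 -0.989]
[0.63995067 0.02622433 0.04670542] [ 0.04766386 -0.0220143  -0.01435229]
side 3393 n [-0.039  0.118  0.992] z [0.064 0.075 0.086] rect [array([0.6183, 0.0856]), array([0.1304, 0.1744]), np.float64(17.5641)]
[[0.5299999713897705, 0.14900000393390656], [0.5820000171661377, -0.017000000923871994], [0.7070000171661377, 0.02199999988079071], [0.6539999842643738, 0.18799999356269836]]
```

Call:
jog_arm(moves=[[[0, -0.002, 0], [0.007, 0, 0], 0.013], [[0, -0.0035, 0], [0.015, 0, 0], 0.012], [[0, -0.005, 0], [0.022, 0, 0], 0.012], [[0, -0.007, 0], [0.029, 0, 0], 0.012], [[0, -0.0085, 0], [0.036, 0, 0], 0.011], [[0, -0.01, 0], [0.044, 0, 0], 0.011], [[0, -0.0115, 0], [0.051, 0, 0], 0.011], [[0, -0.013, 0], [0.058, 0, 0], 0.01], [[0, -0.0145, 0], [0.065, 0, 0], 0.01], [[0, -0.016, 0.0005], [0.073, 0, 0], 0.01], [[0, -0.0175, 0.001], [0.08, 0, 0], 0.009], [[0, -0.019, 0.001], [0.087, 0, 0], 0.009]])

```text
clock: 14.25
position: [0.6379, 0.0135, 0.0319]
orientation: [-0.142, 0.91, 0.386, -0.06]
ft_force: [-0.7, -1.6, -1.5]
width: 0.0093
finger_force: 0.9
```

Run:
```python
from meas import *
o=r.get_obs(); print(o["position"],o["ft_force"],o["qpos"].round(3))
cover("side"); print(R.from_quat(o["orientation"]).as_matrix().round(3))
```

```text
[0.63787944 0.01353558 0.0319372 ] [-0.69459673 -1.55845816 -1.49355971] [-0.447  0.912  0.561  1.837  0.55  -0.937]
side 3106 n [-0.001  0.004  1.   ] z [0.066 0.068 0.071] rect [array([0.625 , 0.0643]), array([0.1304, 0.2075]), np.float64(17.6577)]
[[0.531000018119812, 0.14300000667572021], [0.593999981880188, -0.05400000140070915], [0.718999981880188, -0.014999999664723873], [0.656000018119812, 0.18299999833106995]]
[[-0.952 -0.213 -0.219]
 [-0.305  0.662  0.685]
 [-0.001  0.719 -0.695]]
```

The case lies flat (normal vertical, top at 68 mm). Next I'll ease the fingers off the rim and withdraw.

Call:
jog_arm(moves=[[[0, -0.002, 0], [0, 0, 0], 0.007], [[0, -0.004, 0], [0, 0, 0], 0.005], [[0, -0.004, -0.01], [0, 0, 0], 0.003], [[0, -0.004, -0.02], [0, 0, 0], 0.002], [[0, -0.004, -0.035], [0, 0, 0], 0.0], [[0, -0.004, -0.055], [0, 0, 0], 0.0], [[0, -0.004, -0.075], [0, 0, 0], 0.0], [[0, 0.0, -0.1], [0, 0, 0], 0.0], [[0, 0.01, -0.12], [0.1, 0, 0], 0.0], [[0, 0.02, -0.13], [0.2, 0, 0], 0.0], [[0, 0.02, -0.14], [0.3, 0, 0], 0.0], [[0, 0.02, -0.14], [0.3, 0, 0], 0.0]])

```text
clock: 15.5
position: [0.6657, -0.0687, 0.1488]
orientation: [-0.151, 0.957, 0.243, -0.035]
ft_force: [-0.6, -0.3, 1.6]
width: -0.0001
finger_force: 0.0
```

```bash
cat > meas2.py <<'E'
from h import *
def top(lo=.060,hi=.075):
    out=[]
    for c in ["scene","side"]:
        d=cam(c); P,ok=cloud(d); p=P[ok]
        k=(p[:,0]>.46)&(p[:,0]<.76)&(p[:,1]>-.06)&(p[:,1]<.28)
        s=p[k&(p[:,2]>lo)&(p[:,2]<hi)]
        h=np.zeros((340,300),np.uint8); ij=np.int32((s[:,:2]-[.46,-.06])*1000); h[ij[:,1],ij[:,0]]=1
        h=cv2.morphologyEx(h,cv2.MORPH_CLOSE,np.ones((5,5)))
        n,l,st,_=cv2.connectedComponentsWithStats(h); i=1+st[1:,4].argmax()
        rect=cv2.minAreaRect(np.argwhere(l==i)[:,::-1].astype(np.float32)/1000+np.float32([.46,-.06]))
        print(c,"case",[np.round(x,4) for x in rect],cv2.boxPoints(rect).round(3).tolist())
        q=models.cut_out(c,"stop")
        if q:
            s=P[q[0]["region"]&ok]; s=s[(s[:,2]>.037)&(s[:,2]<.044)]
            f=cv2.fitLine(s[:,:2].astype(np.float32),cv2.DIST_HUBER,0,.001,.001).ravel(); a=np.arctan2(f[1],f[0]); nn=np.array([-np.sin(a),np.cos(a)])
            e=(s[:,:2]-f[2:])@nn; t=(s[:,:2]-f[2:])@f[:2]
            print("stop",len(s),f.round(4),np.degrees(a).round(2),np.percentile(e,[5,95]).round(4),[(f[2:]+f[:2]*v).round(3) for v in np.percentile(t,[1,99])])
    return
E
python3 - <<'E'
from meas2 import *
o=r.get_obs(); print(o["position"],o["ft_force"],o["qpos"].round(3))
top()
E
```

```text
[ 0.66569603 -0.06867569  0.14879122] [-0.63954677 -0.27873565  1.55557487] [-0.46   0.721  0.631  1.838  0.352 -0.838]
scene case [array([0.6217, 0.0816]), array([0.1371, 0.1605]), np.float64(17.7447)] [[0.5320000052452087, 0.13699999451637268], [0.5809999704360962, -0.01600000075995922], [0.7110000252723694, 0.026000000536441803], [0.6629999876022339, 0.17900000512599945]]
side case [array([0.6184, 0.0824]), array([0.1344, 0.1666]), np.float64(17.5924)] [[0.5289999842643738, 0.14100000262260437], [0.5799999833106995, -0.017000000923871994], [0.7080000042915344, 0.023000000044703484], [0.6570000052452087, 0.18199999630451202]]
stop 303 [0.9542 0.299  0.528  0.2253] 17.4 [-0.0034  0.0021] [array([0.446, 0.199]), array([0.667, 0.269])]
```

The case lies at 17.6° yaw with about 82 mm to go, and the stop is at 17.4°. Next I'll set up the pusher: tool vertical, with the fingers spread across the mouth's width.

Run:
```python
from h import *
rows([([.657,-.036,.12],toolrot(107.4,0))])
rows([([.657,-.036,.12],toolrot(107.4,0))],(np.array([.657,-.036,.12]),toolrot(-162.2,0)))
rows([([.657,-.036,.12],toolrot(-162.2,0))])
```

```text
[-0.004, 0.019, 0.036] [0.395, -0.399, 1.54]
[0.0, 0.0, 0.0] [0.0, -0.0, 1.578]
[-0.004, 0.019, 0.036] [0.506, -0.001, -0.001]
```

Call:
jog_arm(moves=[[[0, 0, 0], [0.1, 0, 0], 0.03], [[0, 0.003, 0.004], [0.2, 0, 0], 0.06], [[0, 0.006, 0.008], [0.3, 0, 0], 0.06], [[-0.002, 0.01, 0.014], [0.4, 0, 0], 0.06], [[-0.004, 0.015, 0.02], [0.506, -0.001, -0.001], 0.06], [[-0.004, 0.015, 0.025], [0.506, -0.001, -0.001], 0.06]])

```text
clock: 16.3
position: [0.6593, -0.0412, 0.1277]
orientation: [-0.156, 0.988, -0.002, 0.0]
ft_force: [-0.9, 0.5, -0.7]
width: 0.0598
finger_force: 0.0
```

Call:
jog_arm(moves=[[[0, 0, 0], [0, 0, 0.14], 0.06], [[0, 0, 0], [0, 0, 0.28], 0.06], [[0, 0, 0], [0, 0, 0.42], 0.06], [[0, 0, 0], [0, 0, 0.56], 0.06], [[0, 0, 0], [0, 0, 0.7], 0.06], [[0, 0, 0], [0, 0, 0.84], 0.06], [[0, 0, 0], [0, 0, 0.98], 0.06], [[0, 0, 0], [0, 0, 1.12], 0.06], [[0, 0, 0], [0, 0, 1.26], 0.06], [[0, 0, 0], [0, 0, 1.4], 0.06], [[0, 0, 0], [0, 0, 1.54], 0.06], [[0, 0, 0], [0, 0, 1.578], 0.06]])

```text
clock: 17.5
position: [0.6598, -0.0447, 0.1268]
orientation: [0.594, 0.804, -0.0, -0.001]
ft_force: [-0.6, 0.8, 0.1]
width: 0.0597
finger_force: 0.0
```

Run:
```python
from meas2 import *
o=r.get_obs(); T=R.from_quat(o["orientation"]); print(o["position"],o["ft_force"],o["qpos"].round(3))
for c in ["wrist","side","scene"]:
    d=cam(c); P,ok=cloud(d); q=T.inv().apply(P[ok]-o["position"])
    for sg in (-1,1):
        s=q[(abs(q[:,0])<.02)&(sg*q[:,1]>.025)&(sg*q[:,1]<.048)&(q[:,2]>-.05)&(q[:,2]<.02)]
        if len(s)>3: print(c,sg,len(s),"z",np.round(np.percentile(s[:,2],[50,90,99,100])*1e3,1),"x",np.round(np.percentile(s[:,0],[2,98])*1e3,1))
top()
p=np.array([.644,.006]);n=np.array([-np.sin(np.radians(17.5)),np.cos(np.radians(17.5))])
S=p-.025*n
rows([(np.r_[S,.02],toolrot(107.4,0))])
```

```text
[ 0.65976768 -0.04473091  0.1268218 ] [-0.5667095   0.81288281  0.13472769] [-0.265  0.298  0.126  1.4    0.     1.008]
wrist -1 3087 z [-30.9 -13.1  -6.3  -3.7] x [-10.   12.6]
wrist 1 3113 z [-31.  -13.1  -6.5  -4.2] x [-10.   12.7]
side -1 85 z [-29.5 -13.8  -9.6  -8.2] x [ 3.2 14.5]
side 1 95 z [-28.  -12.5  -6.2  -4. ] x [-3.6 14.9]
scene -1 22 z [-18.5  -9.   -6.3  -6. ] x [ 5.9 10. ]
scene 1 171 z [-24.1 -10.5  -5.9  -5.3] x [-11.4  10.3]
scene case [array([0.6218, 0.0815]), array([0.1396, 0.1606]), np.float64(17.9279)] [[0.531000018119812, 0.13600000739097595], [0.5799999833106995, -0.01600000075995922], [0.7129999995231628, 0.027000000700354576], [0.6639999747276306, 0.17900000512599945]]
stop 177 [0.9549 0.2968 0.5741 0.2355] 17.27 [-0.0024  0.0025] [array([0.457, 0.199]), array([0.674, 0.266])]
side case [array([0.6184, 0.083 ]), array([0.1347, 0.1642]), np.float64(17.5256)] [[0.5299999713897705, 0.14100000262260437], [0.5789999961853027, -0.01600000075995922], [0.7070000171661377, 0.02500000037252903], [0.6579999923706055, 0.18199999630451202]]
stop 312 [0.9557 0.2943 0.5352 0.2275] 17.11 [-0.0032  0.0025] [array([0.446, 0.2  ]), array([0.667, 0.268])]
[0.028, -0.001, 0.108] [0.001, 0.002, 0.001]
```

Call:
jog_arm(moves=[[[0.005, -0.001, 0.03], [0, 0.03, 0], 0.04], [[0.012, -0.001, 0.06], [0, 0.06, 0], 0.04], [[0.018, -0.001, 0.085], [0, 0.087, 0], 0.04], [[0.022, -0.001, 0.1], [0, 0.087, 0], 0.04], [[0.022, -0.001, 0.11], [0, 0.087, 0], 0.04], [[0.022, -0.001, 0.115], [0, 0.087, 0], 0.04], [[0.022, -0.001, 0.118], [0, 0.087, 0], 0.04], [[0.022, -0.001, 0.12], [0, 0.087, 0], 0.04], [[0.022, -0.001, 0.12], [0, 0.087, 0], 0.04]])

```text
clock: 18.75
position: [0.6536, -0.0235, 0.0095]
orientation: [0.591, 0.805, 0.026, -0.033]
ft_force: [0.1, 0.2, 0.2]
width: 0.0402
finger_force: 0.0
```

Run:
```python
from h import *
o=r.get_obs(); T=R.from_quat(o["orientation"]); print(o["position"],o["ft_force"],T.as_matrix().round(3))
for c in ["side","scene","wrist"]:
    d=cam(c); P,ok=cloud(d)
    if c=="side": cv2.imwrite("pics/d5.png",cv2.resize(d["img"][150:350,180:420,::-1],None,fx=2.5,fy=2.5))
    p=P[ok]; q=T.inv().apply(p-o["position"])
    for sg in (-1,1):
        s=p[(abs(q[:,0])<.014)&(sg*q[:,1]>.015)&(sg*q[:,1]<.036)&(q[:,2]>-.03)&(p[:,2]>.003)&(q[:,2]<.02)]
        if len(s)>3: print(c,sg,len(s),"z",np.round(np.percentile(s[:,2],[0,1,10,50])*1e3,1))
```

```text
[ 0.65360734 -0.02346811  0.00947786] [0.13910836 0.17667099 0.18138877] [[-0.298  0.954 -0.022]
 [ 0.951  0.299  0.08 ]
 [ 0.083  0.003 -0.997]]
scene -1 16 z [14.5 14.9 18.1 25.2]
scene 1 107 z [ 9.2 11.  14.6 26.1]
wrist -1 1409 z [ 9.5 11.7 17.7 28.9]
wrist 1 1396 z [10.7 12.1 17.8 29. ]
```

View pics/d5.png

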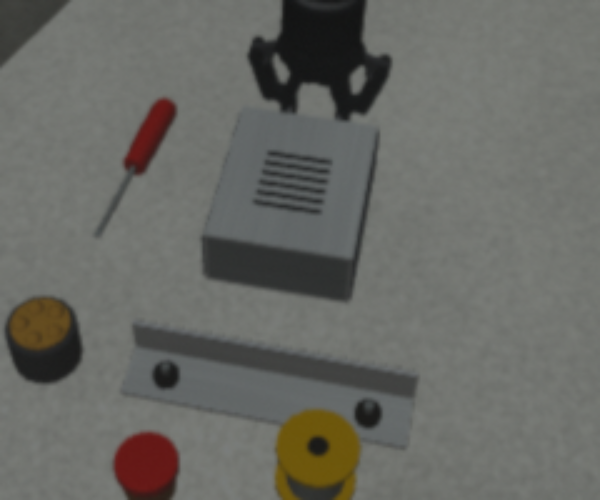

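The side view shows the fingers centred behind the mouth (columns 288 and 343), with the case parallel to the stop and a free path between them. I'll lower the tips to the bottom rim and push.

Call:
jog_arm(moves=[[[0, 0, 0.004], [0, 0, 0], 0.04], [[0, 0, 0.0075], [0, 0, 0], 0.04], [[0, 0, 0.0075], [0, 0, 0], 0.04], [[0.006, 0, 0.008], [0, 0, 0], 0.04], [[0.012, 0, 0.0085], [0, 0, 0], 0.04], [[0.016, 0, 0.009], [0, 0, 0], 0.04], [[0.02, 0, 0.009], [0, 0, 0], 0.04], [[0.024, 0, 0.0095], [0, 0, 0], 0.04], [[0.028, 0, 0.01], [0, 0, 0], 0.04], [[0.033, 0, 0.01], [0, 0, 0], 0.04], [[0.038, 0, 0.0105], [0, 0, 0], 0.04], [[0.043, 0, 0.011], [0, 0, 0], 0.04]])

```text
clock: 20.1
position: [0.64, 0.0188, 0.0015]
orientation: [0.591, 0.805, 0.026, -0.033]
ft_force: [1.0, -3.9, 0.0]
width: 0.04
finger_force: 0.0
```

Run:
```python
from meas2 import *
o=r.get_obs(); print(o["position"],o["ft_force"],o["torque"])
top()
from meas import cover
cover("side")
```

```text
[0.63999602 0.0187963  0.00149273] [ 1.02235755 -3.87752346  0.04122782] [-0.64333224 -0.16200854 -0.02012653]
scene case [array([0.6158, 0.1028]), array([0.1383, 0.166 ]), np.float64(16.9275)] [[0.5249999761581421, 0.16200000047683716], [0.5740000009536743, 0.003000000026077032], [0.7059999704360962, 0.0430000014603138], [0.6579999923706055, 0.20200000703334808]]
stop 178 [0.9554 0.2954 0.5835 0.2382] 17.18 [-0.0022  0.0025] [array([0.452, 0.198]), array([0.675, 0.266])]
side case [array([0.615 , 0.0955]), array([0.1349, 0.19  ]), np.float64(17.1857)] [[0.5220000147819519, 0.16599999368190765], [0.5789999961853027, -0.014999999664723873], [0.7080000042915344, 0.02500000037252903], [0.6510000228881836, 0.20600000023841858]]
stop 297 [0.9554 0.2953 0.5779 0.2406] 17.17 [-0.0033  0.0022] [array([0.446, 0.2  ]), array([0.668, 0.268])]
side 3230 n [-0.001 -0.002  1.   ] z [0.065 0.068 0.071] rect [array([0.6158, 0.0943]), array([0.1302, 0.1924]), np.float64(17.0142)]
[[0.5249999761581421, 0.16699999570846558], [0.5820000171661377, -0.017000000923871994], [0.7059999704360962, 0.020999999716877937], [0.6499999761581421, 0.20499999821186066]]
```

Call:
jog_arm(moves=[[[0.005, 0, 0.0005], [0, 0, 0], 0.04], [[0.01, 0, 0.001], [0, 0, 0], 0.04], [[0.015, 0, 0.0012], [0, 0, 0], 0.04], [[0.02, 0, 0.0016], [0, 0, 0], 0.04], [[0.025, 0, 0.002], [0, 0, 0], 0.04], [[0.029, 0, 0.0024], [0, 0, 0], 0.04], [[0.033, 0, 0.0027], [0, 0, 0], 0.04], [[0.037, 0, 0.003], [0, 0, 0], 0.04], [[0.041, 0, 0.0034], [0, 0, 0], 0.04], [[0.044, 0, 0.0036], [0, 0, 0], 0.04], [[0.046, 0, 0.0038], [0, 0, 0], 0.04], [[0.048, 0, 0.004], [0, 0, 0], 0.04]])

```text
clock: 21.55
position: [0.6256, 0.0646, 0.0015]
orientation: [0.591, 0.805, 0.026, -0.033]
ft_force: [0.4, -4.2, -0.6]
width: 0.0398
finger_force: 0.0
```

Call:
jog_arm(moves=[[[0.001, 0, 0], [0, 0, 0], 0.04], [[0.002, 0, 0], [0, 0, 0], 0.04], [[0.003, 0, 0], [0, 0, 0], 0.04], [[0.003, 0, 0], [0, 0, 0], 0.04]])

```text
clock: 21.95
position: [0.6247, 0.0674, 0.0017]
orientation: [0.591, 0.805, 0.026, -0.033]
ft_force: [0.9, -2.2, -0.1]
width: 0.0402
finger_force: 0.0
```

Run:
```python
from meas2 import *
o=r.get_obs(); print(o["position"],o["ft_force"],o["torque"])
top()
d=cam("side"); cv2.imwrite("pics/d6.png",cv2.resize(d["img"][200:350,200:380,::-1],None,fx=4,fy=4))
```

```text
[0.62470067 0.06738226 0.00173024] [ 0.92356962 -2.17867395 -0.11330755] [-0.56402808 -0.15343175  0.01294553]
scene case [array([0.601 , 0.1525]), array([0.1387, 0.1637]), np.float64(17.2658)] [[0.5099999904632568, 0.20999999344348907], [0.5590000152587891, 0.05400000140070915], [0.6919999718666077, 0.0949999988079071], [0.6430000066757202, 0.25099998712539673]]
stop 64 [0.9541 0.2994 0.6068 0.2458] 17.42 [-0.0024  0.0024] [array([0.455, 0.198]), array([0.675, 0.267])]
side case [array([0.598 , 0.1497]), array([0.1345, 0.1753]), np.float64(17.1028)] [[0.5080000162124634, 0.21400000154972076], [0.5590000152587891, 0.04600000008940697], [0.6880000233650208, 0.0860000029206276], [0.6370000243186951, 0.2529999911785126]]Traceback (most recent call last):
  File "<stdin>", line 3, in <module>
  File "meas2.py", line 16, in top
    f=cv2.fitLine(s[:,:2].astype(np.float32),cv2.DIST_HUBER,0,.001,.001).ravel(); a=np.arctan2(f[1],f[0]); nn=np.array([-np.sin(a),np.cos(a)])
      ~~~~~~~~~~~^^^^^^^^^^^^^^^^^^^^^^^^^^^^^^^^^^^^^^^^^^^^^^^^^^^^^^^
cv2.error: OpenCV(4.12.0) /io/opencv/modules/imgproc/src/linefit.cpp:50: error: (-215:Assertion failed) count > 0 in function 'fitLine2D_wods'
```

Call:
jog_arm(moves=[[[0.001, 0, 0], [0, 0, 0], 0.04], [[0.002, 0, 0], [0, 0, 0], 0.04], [[0.003, 0, 0], [0, 0, 0], 0.04], [[0.003, 0, 0], [0, 0, 0], 0.04]])

```text
clock: 22.55
position: [0.6238, 0.0703, 0.002]
orientation: [0.591, 0.805, 0.026, -0.033]
ft_force: [0.5, -2.5, -0.3]
width: 0.04
finger_force: 0.0
```

Call:
jog_arm(moves=[[[0.0005, 0, 0], [0, 0, 0], 0.04], [[0.001, 0, 0], [0, 0, 0], 0.04], [[0.0015, 0, 0], [0, 0, 0], 0.04], [[0.0015, 0, 0], [0, 0, 0], 0.04]])

```text
clock: 22.95
position: [0.6236, 0.0708, 0.0022]
orientation: [0.592, 0.805, 0.025, -0.033]
ft_force: [1.7, -6.4, -0.4]
width: 0.0399
finger_force: 0.0
```

Call:
jog_arm(moves=[[[0.001, 0, 0], [0, 0, 0], 0.04], [[0.002, 0, 0], [0, 0, 0], 0.04], [[0.002, 0, 0], [0, 0, 0], 0.04], [[0.002, 0, 0], [0, 0, 0], 0.04]])

```text
clock: 23.35
position: [0.6236, 0.071, 0.0027]
orientation: [0.592, 0.805, 0.024, -0.032]
ft_force: [2.1, -15.3, 1.1]
width: 0.04
finger_force: 0.0
```

Run:
```python
from meas2 import *
o=r.get_obs(); print(o["position"],o["ft_force"],o["torque"])
d=cam("side"); cv2.imwrite("pics/d6.png",cv2.resize(d["img"][200:350,200:380,::-1],None,fx=4,fy=4))
```

```text
[0.6236298  0.07100561 0.00270843] [  2.05219071 -15.33706635   1.05656449] [-2.37965766 -0.31608124  0.15963062]
```

View pics/d6.png

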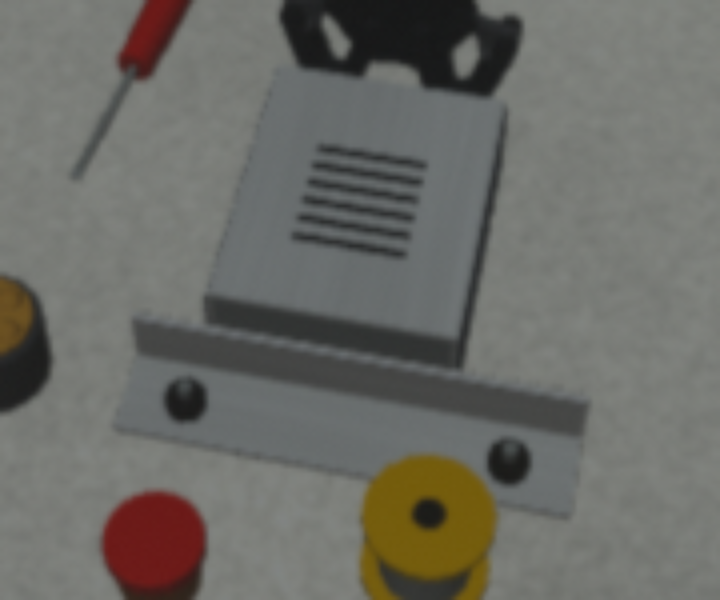

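The case is seated against the stop at 15 N. Its closed edge (205,297)–(460,343) runs parallel to the stop's edge (135,318)–(588,402). Backing straight off now, then raising clear.

Call:
jog_arm(moves=[[[-0.003, 0, 0], [0, 0, 0], 0.04], [[-0.008, 0, -0.001], [0, 0, 0], 0.04], [[-0.018, 0, -0.002], [0, 0, 0], 0.04], [[-0.033, 0, -0.004], [0, 0, 0], 0.04], [[-0.055, 0, -0.01], [0, 0, 0], 0.04], [[-0.075, 0, -0.03], [0, 0, 0], 0.04], [[-0.09, 0, -0.06], [0, 0, 0], 0.04], [[-0.1, 0, -0.1], [0, 0, 0], 0.04], [[-0.11, 0, -0.14], [0, 0, 0], 0.04], [[-0.12, 0, -0.18], [0, 0, 0], 0.04], [[-0.12, 0, -0.2], [0, 0, 0], 0.04], [[-0.12, 0, -0.2], [0, 0, 0], 0.04]])

```text
clock: 24.6
position: [0.6651, -0.0587, 0.1957]
orientation: [0.592, 0.805, 0.027, -0.03]
ft_force: [-0.2, -0.7, -0.1]
width: 0.0403
finger_force: 0.0
```

Run:
```python
from h import *
from meas import cover
o=r.get_obs(); print(o["position"],o["ft_force"])
for c in ["scene","side"]:
    d=cam(c); P,ok=cloud(d)
    if c=="scene": cv2.imwrite("pics/e7.png",cv2.resize(d["img"][150:330,180:430,::-1],None,fx=3,fy=3))
    p=P[ok]; k=(p[:,0]>.46)&(p[:,0]<.76)&(p[:,1]<.28)&(p[:,1]>.0)
    s=p[k&(p[:,2]>.06)&(p[:,2]<.075)]; R1=cv2.minAreaRect(s[:,:2].astype(np.float32)); print(c,R1,cv2.boxPoints(R1).round(3).tolist(),np.percentile(s[:,2],[2,50,98]))
    for n in ["spool","flux","tin","driver"]:
        q=models.cut_out(c,n)
        if q:
            m=q[0]["region"]&ok; print(n,round(q[0]["p"],2),np.round(np.percentile(P[m],[2,50,98],axis=0),3).tolist())
```

```text
[ 0.6651196  -0.05874743  0.19568453] [-0.17904698 -0.70707855 -0.08703352]
scene ((0.5991714596748352, 0.15735608339309692), (0.13678257167339325, 0.16071845591068268), 17.27021026611328) [[0.5099999904632568, 0.21400000154972076], [0.5580000281333923, 0.05999999865889549], [0.6880000233650208, 0.10100000351667404], [0.640999972820282, 0.2540000081062317]] [0.06144389 0.06726487 0.0696938 ]
spool 0.8 [[0.457, 0.273, 0.001], [0.499, 0.3, 0.04], [0.516, 0.329, 0.057]]
flux 0.79 [[0.572, 0.349, 0.0], [0.607, 0.37, 0.041], [0.618, 0.392, 0.047]]
tin 0.72 [[0.718, 0.283, 0.003], [0.755, 0.31, 0.043], [0.767, 0.338, 0.052]]
driver 0.56 [[0.764, 0.019, -0.001], [0.798, 0.072, 0.018], [0.813, 0.175, 0.026]]
side ((0.584361732006073, 0.18983301520347595), (0.14037559926509857, 0.23393478989601135), 20.03299903869629) [[0.4779999852180481, 0.2759999930858612], [0.5580000281333923, 0.0560000017285347], [0.6899999976158142, 0.10400000214576721], [0.6100000143051147, 0.3240000009536743]] [0.06222221 0.06810591 0.07090811]
spool 0.97 [[0.451, 0.274, 0.002], [0.478, 0.31, 0.055], [0.511, 0.333, 0.059]]
flux 0.89 [[0.567, 0.352, 0.005], [0.586, 0.377, 0.045], [0.612, 0.396, 0.049]]
tin 0.67 [[0.705, 0.286, 0.003], [0.724, 0.321, 0.046], [0.756, 0.342, 0.054]]
driver 0.66 [[0.767, 0.021, -0.001], [0.786, 0.071, 0.021], [0.82, 0.176, 0.027]]
```

View pics/e7.png

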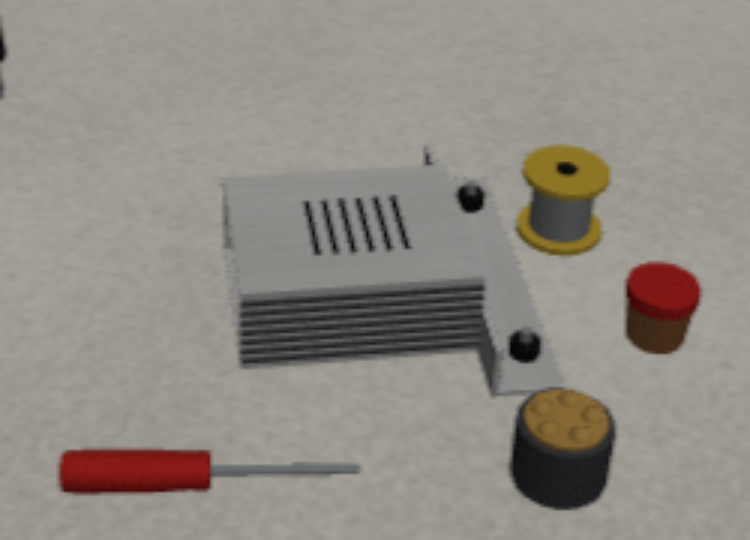

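The final picture shows the case flat, with its closed end flush on the stop at about (485,320). The other objects haven't moved and the arm is clear.

```bash
python3 -c "
from station import job; print(job.job_done())"
```

```text
the job is handed in; nothing more can be done
None
```

The case was tipped over with the fingertips and lowered onto its feet under support. It was then pushed flush and square against the stop, with the mouth facing away. The other four items haven't moved, the arm is clear, and the job was handed in at about 25 s of the 58 s limit.

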